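# Load, dock and book in a cassette of sample tubes

### The arm

A 7-joint arm with a two-finger parallel gripper is mounted at the origin on a cart in front of the work surface, level with it; the furniture and walls round the work are solid. World frame = base frame: x ahead of the robot, y to its left, z up, the work surface at z = 0. Lengths are in m, angles in degrees, forces in N, time in s.
With the tool pointing down it reaches from about 0.425 to 0.925 m from the base axis. Payload 6.8 kg.
Tool frame: the origin (TCP) lies at the very end of the fingers, on their centre line; the grasp point (between the pads) lies 19 mm behind it; z points along the fingers, y is the direction in which the jaws open and shut (so a half turn about z gives the same grasp; the last joint's range is limited). The gripper opens to 85 mm and grips with 20 to 120 N. Pads are 22 mm wide; open, the fingers measure 114 mm over their backs; the gripper's body (76 mm by 85 mm) begins 54 mm behind the grasp point. The pads swing forward as they close: fully open they stand 13 mm farther back than shut.
Start: joints at [61.243, 27.33, 1.283, 89.118, -0.659, 63.558, -4.761], TCP at [0.259, -0.623, 0.231] pointing down, gripper open.
Joint ranges: [-169.35, 169.35], [-19.33, 120.38], [-80.79, 83.38], [13.8, 139.57], [-78.32, 258.32], [9.67, 109.79], [-169.56, 169.56]. Speed limits (degrees/s): [136.94, 136.94, 180, 180, 180, 180, 180].

### API

Orientations are given as [roll, pitch, yaw] about the fixed x, y, z axes, in that order (R = Rz(yaw) Ry(pitch) Rx(roll)).
In Python, from station import sense, read_camera, camera_info, hand_in gives the robot as it stands.
- The arm moves only by the shell command python3 -m pendant 'ROWS' [OPENING]. ROWS is JSON, a list of rows, each a list of 6 numbers: the shift along the tool's x, y, z in m, then the turn, a rotation vector about the tool's x, y, z in rad. A call has 1 to 20 rows; each row is the pose to reach, as a shift and turn from the pose measured when the call began, along the tool's axes at that moment; what a row does not reach only later rows make up. A row lasts 1/8 s, in which the tool goes at most 62.5 mm and 10.7 degrees, less where a joint would pass 70% of its speed; a pose out of reach is approached as far as the arm can. A call with a gripper value outside its range is refused whole. OPENING is the opening, from 0 (shut) to 1 (fully open), set as the call begins (- or left out, the last holds). The fingers move at their own pace and stop on an object; the grip force is fixed at half the most. Time passes only in rows, so rows that repeat a pose let the fingers close. It gives the time, the measured TCP pose, the force and the opening at its end, in the units of the state.
- sense(): the state, without advancing time (a new reading comes with each control period).
- read_camera(name): name is "scene" or "top" or "wrist"; returns (picture, depth): 384x512x3 uint8, red, green, blue; 384x512 float32, m along the optical axis (not along the pixel's ray), 0 where there is no reading.
- camera_info(name): a dict with "fovy" (degrees; the focal length in pixels is half the picture's height over the tangent of half this angle, whatever the lens; pixels are square), "cx", "cy" (the principal point, pixels), "rvec" (rotation vector, rad) and "tvec" (3), from world to camera coordinates, as OpenCV has them. Camera axes: x right, y down, z forward; pixel columns grow to the right and rows downward; lengths in m; the calibration is good to about 2 mm. A picture is of the moment at which its call begins: read the wrist's pose just before it. camera_info takes no time and is no camera call; for the wrist camera it gives the pose at the moment of the call.
- hand_in(): hands the job in, once; it reports no verdict.
The state is a dict: "t": time; "qpos": joint angles; "joint_vel": joint speeds; "effort": joint torques, N m; "tcp_pos": TCP position; "tool_rot": TCP orientation; "ft_force": force on the tool from outside, world axes, zero at the start; "wrist_torque": the same for the moment, N m; "width": opening from 0.0 (shut) to 1.0 (fully open).
Only numpy, scipy, OpenCV 4.12 (cv2) and the standard library are available. Lean on these libraries where they do the work, as an engineer would, in place of code of your own. Each camera call takes 0.05 s, during which the arm holds its last target. There are 200 camera calls.

### The job

Pour the sample tubes out of the steel scoop onto the feed ramp of the drawn-out cassette so that every tube ends up lying in a groove of its own, then slide the cassette fully home in its dock until the red catch clicks. After that, book it in: point the hand scanner squarely at the middle of the barcode label, its window about 10 cm from it, and hold it still for a good second. At the end all tubes are still in their grooves in the docked cassette, the scoop stands level on the green mat, the scanner lies flat on the black mat, and the other things have been left alone.

Things in the scene. Friction and masses are not known exactly. Their poses are not given: they have to be found in the camera images.
- scoop_handle (a point): Grip point of the steel scoop, on its blue handle bar 75 mm above the scoop's underside, over its middle. Bar 14 mm wide (y), 13 mm high, reaching 33 mm forward and 67 mm back of this point; free air below it. Scoop 131 mm long, 102 wide, 0.2 kg empty, walls 28 mm high. Axes: x from open front (-x) to closed back, y across, z up.
- scoop_lip (a point): Middle of the lip at the scoop's open front, 75 mm in front of (-x) and 67 mm below scoop_handle. The tubes lie across the scoop (along y) in one row on its 3 mm floor, whose front 30 mm rise at 9 degrees to this lip; they roll out over it when the front is dipped by more than about 10 degrees; 20 to 25 degrees empty it.
- scoop_mat: Green mat, 170x130x3 mm, fixed, where the scoop rests; origin at the centre of its underside, on the cart top.
- scanner_mat: Black mat, 170x130x3 mm, fixed, where the hand scanner rests; origin at the centre of its underside, on the cart top.
- tube0_center (a point): Centre of a closed sample tube with round ends and cap colour red: 18 mm diameter, 90 mm long, 30 g; its own y is the tube's axis. It starts in the scoop; some tubes may be absent (None).
- tube1_center (a point): Centre of a closed sample tube with round ends and cap colour green: 18 mm diameter, 90 mm long, 30 g; its own y is the tube's axis. It starts in the scoop; some tubes may be absent (None).
- tube2_center (a point): Centre of a closed sample tube with round ends and cap colour blue: 18 mm diameter, 90 mm long, 30 g; its own y is the tube's axis. It starts in the scoop; some tubes may be absent (None).
- tube3_center (a point): Centre of a closed sample tube with round ends and cap colour yellow: 18 mm diameter, 90 mm long, 30 g; its own y is the tube's axis. It starts in the scoop; some tubes may be absent (None).
- tube4_center (a point): Centre of a closed sample tube with round ends and cap colour orange: 18 mm diameter, 90 mm long, 30 g; its own y is the tube's axis. It starts in the scoop; some tubes may be absent (None).
- cassette_bed (a point): Middle of the cassette's sloping bed, on its floor: x up the 10 degree slope (away from the robot), y along the grooves, z off the floor. Six grooves for one tube each, at x = -46 to 46 mm every 18.5 mm (lying tubes nearly touch), parted by ridges 2 mm high; a lying tube's centre is at z = 9 mm, within 2 mm of the groove's middle. Walls: 19 mm high at y = +-52 mm, 22 mm high at x = -55 mm (low end).
- ramp_edge (a point): Middle of the top edge of the smooth feed ramp at the cassette's high far end, about 56 mm above the cart top. The ramp is 34 mm long, slopes 22 degrees down toward the robot into the grooved bed, is 104 mm wide inside and has side walls 16 mm high. Tubes poured on it roll down over the grooves and settle from the low end up. Axes as cassette_tab.
- cassette_tab (a point): Grip point on the cassette's upright blue tab, 17 mm below its top edge (70 mm above the cart top). Tab 50 mm along x, 10 mm thick along y; 33 mm of free space between it and the bed wall, open on the other side. The cassette (0.5 kg) is loose but runs flat in the dock's undercut rails, and starts with its nose in them. x away from the robot, y to the dock's closed end.
- dock: Fixed dock: grey deck 250x280 mm, 8 mm high, with two low undercut aluminium rails along y and an end stop at the +y end. Origin at cart-top level under the deck (deck middle at y = -5 mm); x away from the robot, z up. The cassette slides along +y: home, cassette_tab is at x = 0 (within 2 mm), y = -27 to -29 mm; it starts 80 to 105 mm short of that.
- catch (a joint): Red sprung catch in the dock's near rail, m: 0 at rest. The cassette's nose pushes it aside (to about 0.006) some 50 mm before home; in the last 2 mm before the rigid end stop it springs back to 0 into the cassette's notch (the click) and blocks it from sliding back. Sliding the cassette past it takes about 10 N.
- label (a point): Centre of the barcode label on its upright white panel (42 mm wide, 50 mm high) on a post at the dock's far edge near the closed end, 125 mm above the cart top. It faces the robot: its x axis points away from the robot, into the label; y left, z up. The cassette's highest edge is about 75 mm above the cart top.
- scanner_center (a point): Grip point of the grey hand scanner, half-way up (23 mm above its underside), 10 mm behind its middle. It lies flat, 131 mm long; 32 mm wide and 42 mm high where gripped, a thicker head (40 mm wide, 46 mm high) from 29 mm ahead of this point on; 0.15 kg. Axes: x toward its red window (beam direction), y across, z up.
- scanner_window (a point): Centre of the red window at the scanner's front end, 76 mm ahead of scanner_center along x; the beam goes out along +x.
- saline: Bystander: white capped bottle, 45 mm across, 126 mm tall; origin at the centre of its underside. Leave alone.
- gel_jar: Bystander: blue jar with white cap, 43 mm across, 60 mm tall; origin at the centre of its underside. Leave alone.
- lancets: Bystander: upright green and white carton, 31x47x72 mm; origin at the centre of its underside. Leave alone.
- timer: Bystander: white timer with a grey dial on top, 66x66x48 mm; origin at the centre of its underside. Leave alone.

How it is judged (in metres and radians):
On the way, in this order (a step that is already met when the one before it is completed fails the run):
1. the scoop is tipped over the drawn-out cassette (angle between scoop_handle's own z axis and vertical above 0.1 rad and horizontal distance between scoop_handle and cassette_bed below 0.2 m and y of cassette_tab in the frame of dock below -0.07 m), for 0.2 s.
2. every tube lies at rest in a groove of the drawn-out cassette (z of tube0_center in the frame of cassette_bed between 0.004 and 0.0108 m and x of tube0_center in the frame of cassette_bed between -0.05 and 0.053 m and y of tube0_center in the frame of cassette_bed between -0.02 and 0.02 m and angle between the y axis of each of tube0_center, tube1_center, tube2_center, tube3_center, tube4_center and the y axis of cassette_bed, either way round below 0.12 rad and linear speed of each of tube0, tube1, tube2, tube3, tube4 below 0.03 m/s and z of tube1_center in the frame of cassette_bed between 0.004 and 0.0108 m and x of tube1_center in the frame of cassette_bed between -0.05 and 0.053 m and y of tube1_center in the frame of cassette_bed between -0.02 and 0.02 m and z of tube2_center in the frame of cassette_bed between 0.004 and 0.0108 m and x of tube2_center in the frame of cassette_bed between -0.05 and 0.053 m and y of tube2_center in the frame of cassette_bed between -0.02 and 0.02 m and z of tube3_center in the frame of cassette_bed between 0.004 and 0.0108 m and x of tube3_center in the frame of cassette_bed between -0.05 and 0.053 m and y of tube3_center in the frame of cassette_bed between -0.02 and 0.02 m and z of tube4_center in the frame of cassette_bed between 0.004 and 0.0108 m and x of tube4_center in the frame of cassette_bed between -0.05 and 0.053 m and y of tube4_center in the frame of cassette_bed between -0.02 and 0.02 m and y of cassette_tab in the frame of dock below -0.07 m), for 0.3 s.
3. the cassette is fully home, the catch has sprung back, and the tubes are still in their grooves (y of cassette_tab in the frame of dock above -0.031 m and value of joint catch below 0.002 m and z of tube0_center in the frame of cassette_bed between 0.004 and 0.0108 m and x of tube0_center in the frame of cassette_bed between -0.05 and 0.053 m and y of tube0_center in the frame of cassette_bed between -0.02 and 0.02 m and angle between the y axis of each of tube0_center, tube1_center, tube2_center, tube3_center, tube4_center and the y axis of cassette_bed, either way round below 0.12 rad and linear speed of each of tube0, tube1, tube2, tube3, tube4 below 0.03 m/s and z of tube1_center in the frame of cassette_bed between 0.004 and 0.0108 m and x of tube1_center in the frame of cassette_bed between -0.05 and 0.053 m and y of tube1_center in the frame of cassette_bed between -0.02 and 0.02 m and z of tube2_center in the frame of cassette_bed between 0.004 and 0.0108 m and x of tube2_center in the frame of cassette_bed between -0.05 and 0.053 m and y of tube2_center in the frame of cassette_bed between -0.02 and 0.02 m and z of tube3_center in the frame of cassette_bed between 0.004 and 0.0108 m and x of tube3_center in the frame of cassette_bed between -0.05 and 0.053 m and y of tube3_center in the frame of cassette_bed between -0.02 and 0.02 m and z of tube4_center in the frame of cassette_bed between 0.004 and 0.0108 m and x of tube4_center in the frame of cassette_bed between -0.05 and 0.053 m and y of tube4_center in the frame of cassette_bed between -0.02 and 0.02 m), for 0.2 s.
4. the scanner is held still, window 50 to 150 mm from the label, aimed at its middle (x of label in the frame of scanner_window between 0.05 and 0.15 m and y of label in the frame of scanner_window between -0.015 and 0.015 m and z of label in the frame of scanner_window between -0.015 and 0.015 m and angle between the x axis of scanner_window and the x axis of label, either way round below 0.25 rad and linear speed of scanner below 0.03 m/s and y of cassette_tab in the frame of dock above -0.031 m and value of joint catch below 0.002 m), for 1 s.
At the end, for the whole second after the job is handed in: Each tube rests in a groove (along it within 0.12 rad, centre under 10.8 mm above the bed); cassette within 4 mm of its end stop, catch sprung back (under 2 mm); scoop level on the green mat, scanner flat on the black mat, grip points within 60 mm of the mat centres, all at rest (all of step 3 and horizontal distance between scoop_handle and scoop_mat below 0.06 m and angle between each of scoop_handle, scanner_center's own z axis and vertical below 0.12 rad and height (world z) of scoop_handle below 0.085 m and horizontal distance between scanner_center and scanner_mat below 0.06 m and height (world z) of scanner_center below 0.034 m and linear speed of each of scoop, scanner below 0.02 m/s); the robot touches nothing.
It fails at once if the saline is displaced by more than 30 mm (distance of saline from where it was at the start of the episode above 0.03 m).
It fails at once if the gel jar is displaced by more than 30 mm (distance of gel_jar from where it was at the start of the episode above 0.03 m).
It fails at once if the lancets is displaced by more than 30 mm (distance of lancets from where it was at the start of the episode above 0.03 m).
It fails at once if the timer is displaced by more than 30 mm (distance of timer from where it was at the start of the episode above 0.03 m).
Of tube0, tube1, tube2, tube3, tube4 only 3 to 5 are there at a start; the rules pass over those that are not, and their reading is None.
At some moment in a run one of scoop, scanner may be knocked a few centimetres aside while the robot is not near it.
It also fails if it takes over 210 s, if anything falls off the work surface, if the arm or the gripper's body presses on something with over 40 N, if the wrist force passes 120 N, or if a joint passes its speed limit or range.

## Working session

There is one attempt and no reset: what is moved stays moved. The work goes in short steps, Python scripts to look and compute and a shell command to move; the robot and the scene stay as the last step left them, time stands still between calls to the robot, and variables do not carry over. Pictures are saved under pics/ and viewed, about 12 in all and at most 16, crops included, and the job is handed in when it is done.

```bash
ls; mkdir -p pics; cat > h.py <<'E'
import numpy as np, cv2, json
from scipy.spatial.transform import Rotation as R
from station import sense, read_camera, camera_info
def cam(n):
    i=camera_info(n); p,d=read_camera(n); return p,d,i
def pts(d,i):
    f=192/np.tan(np.radians(i['fovy'])/2); v,u=np.mgrid[:384,:512]
    c=np.stack([(u-i['cx'])/f*d,(v-i['cy'])/f*d,d],-1)
    M=R.from_rotvec(np.ravel(i['rvec'])).as_matrix(); return (c-np.ravel(i['tvec']))@M
def save(p,n): cv2.imwrite('pics/'+n+'.png',cv2.cvtColor(p,cv2.COLOR_RGB2BGR))
def tool():
    s=sense(); return np.array(s['tcp_pos']),R.from_euler('xyz',s['tool_rot'],degrees=True)
def togo(pos,rot):
    p,r=tool(); print('shift',np.round(r.inv().apply(np.array(pos)-p),4),'turn',np.round((r.inv()*rot).as_rotvec(),4))
E
python3 - <<'E'
from h import *
print(sense())
ims=[]
for n in('scene','top'):
    p,d,i=cam(n); print(n,i); np.savez('/tmp/'+n,p=p,d=d,P=pts(d,i)); save(cv2.resize(p,(800,600)),n+'0')
E
```

```text
pics
{'t': 0.0, 'qpos': array([61.2423136 , 27.37685108,  1.27958573, 89.17878441, -0.65960268,
       63.55707868, -4.76290479]), 'joint_vel': array([ 0.03469112, -0.01466141, -0.08695647,  0.06080893,  0.0409526 ,
       -0.18865927, -0.00826762]), 'effort': array([-7.58871756e-04, -5.96462774e+01,  1.60784885e+00, -2.81205118e+01,
        1.24314669e-02,  9.21632949e-03,  5.04914578e-05]), 'tcp_pos': array([ 0.25877296, -0.62278371,  0.23030974]), 'tool_rot': array([-1.79894854e+02,  7.07218793e-03,  2.25636550e+01]), 'ft_force': array([-0.47855166, -0.37751855,  0.90131293]), 'wrist_torque': array([-0.01251706, -0.01189806, -0.0128608 ]), 'width': 0.9957190821573254}
scene {'fovy': 46.42440648589533, 'cx': 254.86103949576827, 'cy': 182.59775820895766, 'rvec': array([ 0.88902685, -2.53363612,  1.06650674]), 'tvec': array([0.38489921, 0.30422354, 0.98919003])}
top {'fovy': 56.67716827487612, 'cx': 251.05830839736834, 'cy': 193.43842898914684, 'rvec': array([ 2.14392092, -2.17034842,  0.12800901]), 'tvec': array([-0.01856962,  0.53140456,  0.96244114])}
```

View pics/scene0.png

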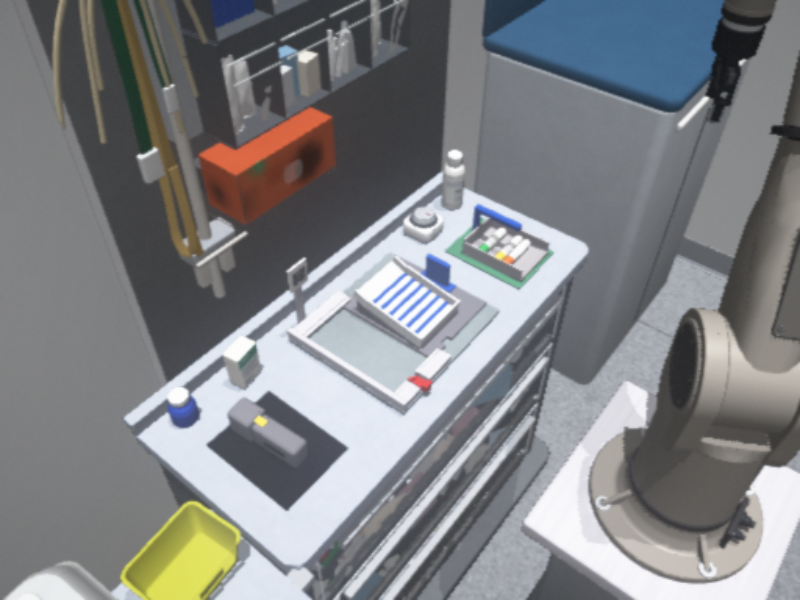

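View pics/top0.png

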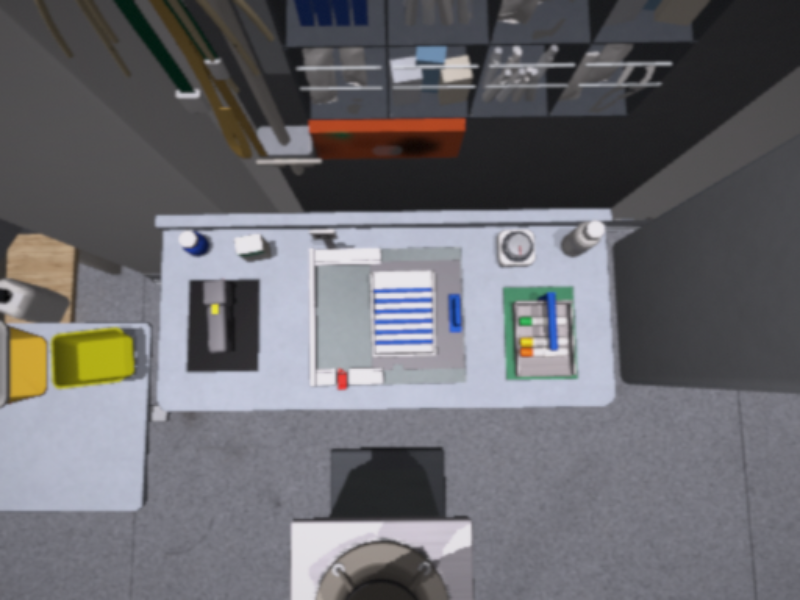

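The scoop (top view 545,335) opens toward the robot. The cassette is at 403,312 with its tab at 455,312, and the scanner (217,315) has its head facing away from the robot. Next I measure these.

```bash
python3 - <<'E'
from h import *
for n in('top','scene'):
    z=np.load('/tmp/'+n+'.npz'); p,P=z['p'],z['P']; h=cv2.cvtColor(p,cv2.COLOR_RGB2HSV); H,S,V=h[...,0],h[...,1],h[...,2]
    ok=(P[...,0]>.3)&(P[...,0]<1.0)&(abs(P[...,1])<.62)&(P[...,2]>-.02)&(P[...,2]<.2)&(z['d']>0)
    for name,m in dict(blue=(H>105)&(H<125)&(S>150),green=(H>45)&(H<90)&(S>90),red=((H<6)|(H>174))&(S>150),orange=(H>6)&(H<18)&(S>150),yellow=(H>22)&(H<34)&(S>130),black=(V<50)).items():
        k,l,st,c=cv2.connectedComponentsWithStats((m&ok).astype(np.uint8))
        for j in range(1,k):
            if st[j,4]<6: continue
            q=P[l==j]; r=cv2.minAreaRect((q[:,:2]*1000).astype(np.float32))
            print(n,name,st[j,4],np.round(c[j]),'med',np.round(np.median(q,0),3),'zmax',np.round(np.percentile(q[:,2],[5,95]),3),'rect',np.round(r[0]),np.round(r[1]),round(r[2],1))
z=np.load('/tmp/top.npz');P=z['P']
# heights map objects above 100mm
m=(P[...,2]>.1)&(P[...,2]<.18)&(abs(P[...,1])<.6)&(P[...,0]<.9)&(P[...,0]>.4)
k,l,st,c=cv2.connectedComponentsWithStats(m.astype(np.uint8))
for j in range(1,k):
    if st[j,4]>5: q=P[l==j];print('high',c[j],q.min(0).round(3),q.max(0).round(3))
z=np.load('/tmp/top.npz');p=z['p']
save(cv2.resize(p[170:260,80:400],(800,225*1),interpolation=cv2.INTER_CUBIC)[:, :],'tmpcrop')
E
```

```text
top blue 85 [127. 157.] med [0.636 0.322 0.034] zmax [0.021 0.041] rect [639. 327.] [21. 35.] 49.0
top blue 21 [264. 185.] med [ 0.552 -0.061  0.046] zmax [0.043 0.049] rect [552. -61.] [55.  1.] 89.3
top blue 10 [244. 186.] med [ 0.55  -0.007  0.046] zmax [0.044 0.049] rect [550.  -7.] [ 1. 25.] 0.1
top blue 161 [353. 204.] med [ 0.496 -0.292  0.084] zmax [0.077 0.087] rect [ 491. -294.] [96. 11.] 1.6
top blue 152 [291. 200.] med [ 0.507 -0.133  0.035] zmax [0.017 0.071] rect [ 513. -136.] [63. 17.] 1.5
top blue 41 [259. 192.] med [ 0.534 -0.05   0.043] zmax [0.04  0.046] rect [535. -42.] [94.  4.] 89.7
top blue 44 [258. 199.] med [ 0.515 -0.046  0.039] zmax [0.036 0.041] rect [516. -43.] [97.  3.] 90.0
top blue 42 [256. 205.] med [ 0.498 -0.034  0.036] zmax [0.033 0.039] rect [497. -44.] [94.  3.] 89.5
top blue 43 [260. 212.] med [ 0.479 -0.055  0.033] zmax [0.03  0.036] rect [480. -44.] [94.  3.] 89.3
top blue 42 [258. 218.] med [ 0.462 -0.039  0.03 ] zmax [0.027 0.033] rect [461. -43.] [94.  3.] 89.5
top green 501 [335. 201.] med [ 0.539 -0.244  0.003] zmax [0.    0.006] rect [ 4
[... 3184 characters left out ...]
39576  54.60070671] [0.883 0.132 0.1  ] [0.887 0.18  0.18 ]
high [137.07692308  54.23076923] [0.897 0.273 0.101] [0.9   0.277 0.149]
high [155.49295775  55.3943662 ] [0.883 0.207 0.1  ] [0.888 0.238 0.178]
high [ 78.28734322 104.78734322] [0.732 0.317 0.1  ] [0.868 0.6   0.18 ]
high [183.93766938  93.89430894] [0.743 0.075 0.142] [0.802 0.191 0.179]
high [222.5 101. ] [0.743 0.014 0.174] [0.745 0.07  0.18 ]
high [283.5 100. ] [ 0.743 -0.117  0.176] [ 0.745 -0.1    0.18 ]
high [379.69784173 147.14388489] [ 0.623 -0.375  0.1  ] [ 0.653 -0.346  0.128]
high [206.95327103 149.72897196] [0.631 0.065 0.101] [0.636 0.106 0.152]
high [  6.15737052 226.03187251] [0.4   0.577 0.1  ] [0.497 0.599 0.156]
```

```bash
python3 - <<'E'
from h import *
z=np.load('/tmp/top.npz');P=z['P'];p=z['p']
def prof(y0,y1,x0,x1):
    m=(P[...,1]>y0)&(P[...,1]<y1)&(P[...,0]>x0)&(P[...,0]<x1); q=P[m]
    b=np.round(q[:,0]/.004).astype(int)
    print([(int(k*4),int(1000*np.median(q[b==k,2]))) for k in np.unique(b)])
prof(-.06,-.02,.41,.66); 
prof(-.100,-.094,.41,.66)
q=P[(P[...,0]>.545)&(P[...,0]<.556)&(P[...,1]>-.25)&(P[...,1]<.2)]
b=np.round(q[:,1]/.004).astype(int);print([(int(k*4),int(1000*np.median(q[b==k,2]))) for k in np.unique(b)])
# scanner
m=(P[...,0]>.4)&(P[...,0]<.62)&(P[...,1]>.22)&(P[...,1]<.36)&(P[...,2]>.03)&(P[...,2]<.055)
r=cv2.minAreaRect((P[m][:,:2]*1000).astype(np.float32));print('scanner',r)
# label panel & scene view
Z=np.load('/tmp/scene.npz')['P'];m=(Z[...,0]>.6)&(Z[...,0]<.66)&(Z[...,1]>.04)&(Z[...,1]<.13)&(Z[...,2]>.1)&(Z[...,2]<.16)
q=Z[m];print('panel',len(q),q.min(0),q.max(0),np.median(q,0), np.polyfit(q[:,1],q[:,0],1))
togo([.474,-.293,.25],R.from_euler('xyz',[180,0,0],degrees=True))
E
```

```text
[(412, 1019), (416, 12), (420, 11), (424, 14), (428, 14), (432, 14), (436, 45), (440, 43), (444, 24), (448, 25), (452, 25), (456, 26), (460, 30), (464, 28), (468, 27), (472, 29), (476, 31), (480, 32), (484, 31), (488, 32), (492, 33), (496, 35), (500, 36), (504, 35), (508, 36), (512, 36), (516, 39), (520, 36), (524, 39), (528, 38), (532, 41), (536, 42), (540, 42), (544, 41), (548, 44), (552, 44), (556, 44), (560, 47), (564, 48), (568, 49), (572, 52), (576, 52), (580, 55), (584, 53), (592, 13), (596, 14), (600, 14), (604, 14), (608, 14), (612, 9), (616, 6), (620, 6), (624, 7), (628, 8), (632, 7), (636, 7), (640, -1), (644, -1), (648, -3), (652, -3), (656, -2), (660, -4)]
[(412, 7), (416, 13), (420, 11), (424, 14), (428, 13), (432, 15), (436, 14), (440, 46), (444, 34), (448, 36), (452, 36), (456, 36), (460, 39), (464, 37), (468, 47), (472, 30), (476, 46), (480, 33), (484, 50), (488, 37), (492, 50), (496, 37), (500, 52), (504, 44), (508, 43), (512, 48), (516, 50), (520, 50), (524, 54), (528, 51), (532, 58), (536, 63), (540, 58), (544, 58), (548, 61), (552, 58), (556, 59), (560, 62), (564
[... 1059 characters left out ...]
, (48, 6), (52, 8), (56, 7), (60, 7), (64, 7), (68, 8), (72, 6), (76, 7), (80, 9), (84, 6), (88, 8), (92, 6), (96, 6), (100, 6), (104, 8), (108, 9), (112, 6), (116, 26), (120, 27), (124, 26), (132, -3), (136, -2), (140, -1), (144, 0), (148, -3), (152, -2), (156, -1), (160, -1), (164, -1), (168, -2), (172, -3), (176, -3), (180, -4), (184, -3), (188, -2), (192, -2), (196, -5), (200, -1)]
scanner ((538.7229614257812, 279.3387451171875), (71.05722045898438, 185.0748291015625), 74.39170837402344)
panel 202 [0.62857173 0.06648874 0.10055903] [0.63763204 0.10948273 0.15177259] [0.63262154 0.08908976 0.12968972] [-0.01002889  0.63355047]
shift [ 0.3253 -0.2221 -0.0192] turn [-0.0016  0.0004  0.3938]
```

```bash
python3 -m pendant '[[0.05,-0.03,0,0,0,0.06],[0.1,-0.06,-0.01,0,0,0.13],[0.14,-0.09,-0.019,0,0,0.2],[0.18,-0.12,-0.019,0,0,0.26],[0.22,-0.15,-0.019,0,0,0.33],[0.26,-0.175,-0.019,0,0,0.394],[0.29,-0.2,-0.019,0,0,0.394],[0.31,-0.22,-0.019,0,0,0.394],[0.3253,-0.2221,-0.0192,0,0,0.394],[0.3253,-0.2221,-0.0192,0,0,0.394]]' 1
python3 - <<'E'
from h import *
p,d,i=cam('wrist'); np.savez('/tmp/w1',p=p,d=d,P=pts(d,i)); save(cv2.resize(p,(800,600)),'w1')
M=R.from_rotvec(np.ravel(i['rvec'])).as_matrix();print('cam at',-M.T@np.ravel(i['tvec']),M)
E
```

```text
t: 1.35
tcp_pos: [0.4748, -0.293, 0.2498]
tool_rot: [-179.9, 0.0, 0.1]
ft_force: [-0.2, -0.7, 0.4]
width: 1.0
cam at [ 0.55533922 -0.2926127   0.39144997] [[ 6.43055421e-04 -9.99998829e-01 -1.38868987e-03]
 [-9.48485994e-01 -1.04989130e-03  3.16817324e-01]
 [-3.16818411e-01  1.11342180e-03 -9.48485559e-01]]
```

View pics/w1.png

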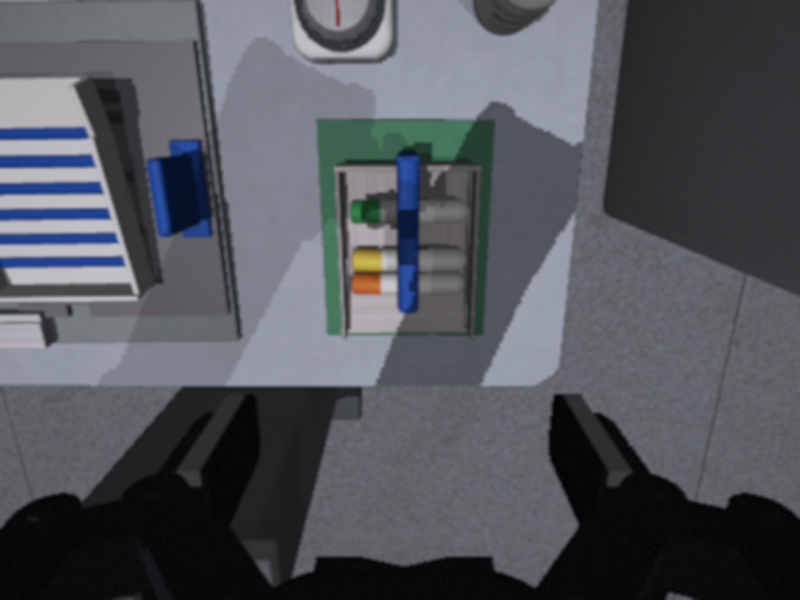

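The scoop holds three tubes: green (365,211), yellow (367,260) and orange (366,284). The handle bar runs along x from 408,155 to 408,310. I measure it once more and compute the grasp.

```bash
python3 - <<'E'
from h import *
z=np.load('/tmp/w1.npz');p,P=z['p'],z['P'];h=cv2.cvtColor(p,cv2.COLOR_RGB2HSV);H,S=h[...,0],h[...,1]
def rect(m): q=P[m];r=cv2.minAreaRect((q[:,:2]*1000).astype(np.float32));print(m.sum(),np.round(r[0],1),np.round(r[1],1),round(r[2],2),'z',np.percentile(q[:,2],[5,50,95]).round(4)); return q
B=(H>105)&(H<125)&(S>150)
q=rect(B&(P[...,2]>.075)&(P[...,1]<-.2)&(P[...,2]<.1)); print(np.polyfit(q[:,0],q[:,1],1),np.percentile(q[:,0],[0.5,99.5]))
q=rect(B&(P[...,2]>.06)&(P[...,1]>-.2)); print(q.min(0),q.max(0))
rect((H>45)&(H<90)&(S>90)&(P[...,2]<.012))
togo([.474,-.293,.058],R.from_euler('xyz',[180,0,0],degrees=True))
E
```

```text
1223 [ 492.  -294.6] [13.  97.8] 89.77 z [0.0823 0.0839 0.0852]
[ 0.00282745 -0.29608735] [0.44434995 0.54079225]
594 [ 513.8 -137.9] [47.   9.3] 1.23 z [0.0618 0.0685 0.0701]
[ 0.49021885 -0.14248487  0.06000062] [ 0.53729994 -0.13286527  0.07148451]
3941 [ 477.7 -293. ] [166.9 127. ] 0.01 z [0.0008 0.0022 0.0035]
shift [ 0.0003 -0.0008  0.1917] turn [-0.0011  0.0012 -0.0008]
```

```bash
python3 -m pendant '[[0.001,0.0015,0.05,0,0,0],[0.001,0.0015,0.1,0,0,0],[0.001,0.0015,0.15,0,0,0],[0.001,0.0015,0.18,0,0,0],[0.001,0.0015,0.191,0,0,0],[0.001,0.0015,0.191,0,0,0]]' 1
python3 -m pendant '[[0,0,0,0,0,0],[0,0,0,0,0,0],[0,0,0,0,0,0],[0,0,0,0,0,0],[0,0,0,0,0,0],[0,0,0,0,0,0],[0,0,0,0,0,0],[0,0,0,0,0,0]]' 0
```

```text
t: 2.15
tcp_pos: [0.4742, -0.2962, 0.0587]
tool_rot: [-179.9, 0.1, -0.1]
ft_force: [-0.4, 0.1, -0.3]
width: 1.001
t: 3.15
tcp_pos: [0.4743, -0.2959, 0.0588]
tool_rot: [-179.9, 0.1, -0.1]
ft_force: [-1.7, 2.7, 5.7]
width: 0.147
```

```bash
python3 -m pendant '[[0,0,-0.005,0,0,0],[0,0,-0.015,0,0,0],[0,0,-0.03,0,0,0],[0,0,-0.05,0,0,0],[0,0,-0.07,0,0,0],[0,0,-0.09,0,0,0],[0,0,-0.11,0,0,0],[0,0,-0.13,0,0,0],[0,0,-0.145,0,0,0],[0,0,-0.155,0,0,0],[0,0,-0.16,0,0,0],[0,0,-0.16,0,0,0]]'
python3 - <<'E'
from h import *
p,d,i=cam('wrist'); P=pts(d,i); save(cv2.resize(p,(640,480)),'w2')
h=cv2.cvtColor(p,cv2.COLOR_RGB2HSV);H,S=h[...,0],h[...,1]
m=(H>105)&(H<125)&(S>150)&(P[...,2]>.2)
q=P[m];print(q.min(0),q.max(0),np.polyfit(q[:,0],q[:,1:],1))
for nm,a,b in(('g',45,90),('y',22,34),('o',6,18)):
    m=(H>a)&(H<b)&(S>120)&(P[...,2]>.1)&(P[...,2]<.25)&(P[...,0]<.6);print(nm,m.sum(),np.median(P[m],0))
E
```

```text
t: 4.65
tcp_pos: [0.4746, -0.2961, 0.2188]
tool_rot: [-179.9, 0.1, -0.1]
ft_force: [0.1, -0.2, -3.4]
width: 0.153
[ 0.44307603 -0.30269115  0.20191546] [ 0.55528821 -0.28821657  0.36029511] [[ 0.0010287   0.00322625]
 [-0.2961051   0.24193196]]
g 938 [ 0.5001554  -0.26446332  0.181916  ]
y 889 [ 0.46453528 -0.26427986  0.18181744]
o 525 [ 0.44674208 -0.25987509  0.18189247]
```

View pics/w2.png

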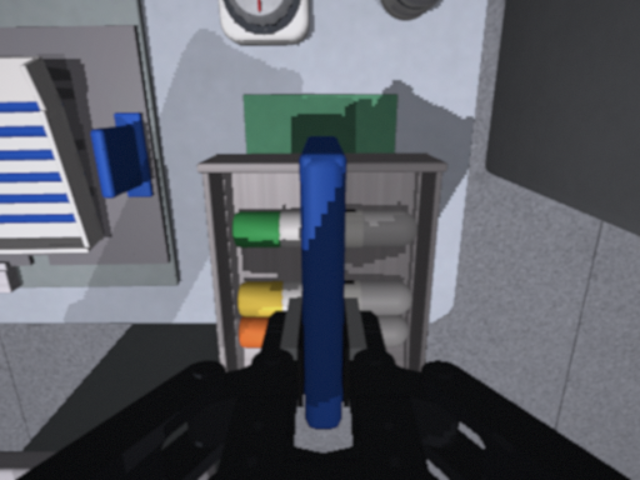

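Grasp is level and firm. Next I plan the pour, pivoting about the lip, after checking the clearance behind.

```bash
cat >> h.py <<'E'
D=lambda t:R.from_euler('xyz',[180,0,0],degrees=True)
def scoop_rows(wps):
    p,r=tool()
    for lx,ly,lz,t in wps:
        W=R.from_euler('y',-t,degrees=True)
        g=np.array([lx,ly,lz])+W.apply([.075,0,.067])      # handle
        T=W*D(0); pos=g+T.apply([-.0015,0,.019])
        a=r.inv().apply(pos-p); b=(r.inv()*T).as_rotvec()
        print(t,np.round(pos,3),[round(float(v),3) for v in (*a,*b)])
E
python3 - <<'E'
from h import *
z=np.load('/tmp/top.npz');P=z['P']
for y in(-.2,-.1,-.04,.02):
  m=(abs(P[...,1]-y)<.01)&(P[...,0]>.64)&(P[...,0]<.9)&(P[...,2]<.4); q=P[m]; b=np.round(q[:,0]/.01).astype(int)
  print(y,[(int(k*10),int(1000*q[b==k,2].min()),int(1000*q[b==k,2].max())) for k in np.unique(b)])
scoop_rows([(.50,-.044,.15,0),(.54,-.044,.10,5),(.57,-.044,.084,7)])
E
```

```text
-0.2 [(640, -5, 0), (650, -6, 0), (660, -6, 0), (670, -6, 0), (680, -5, 30), (690, 24, 31), (700, 24, 31), (740, 319, 323), (750, 318, 384), (760, 317, 399), (770, 320, 398), (780, 318, 318), (790, 356, 356), (810, 318, 321), (820, 319, 323), (830, 319, 324), (840, 319, 323), (880, -592, 8), (890, -581, 6)]
-0.1 [(640, -5, 1), (650, -5, 1), (660, -5, 1), (670, -6, 2), (680, -5, 31), (690, 24, 31), (700, 26, 32), (740, 176, 324), (750, 272, 383), (760, 272, 387), (770, 379, 398), (780, 382, 399), (790, 382, 399), (820, 319, 320), (830, 319, 324), (840, 318, 323), (880, -589, -182), (890, -591, -195)]
-0.04 [(640, -4, 2), (650, -5, 0), (660, -4, 0), (670, -5, 0), (680, -4, 31), (690, 25, 32), (700, 25, 32), (730, 228, 239), (740, 179, 323), (750, 272, 359), (760, 272, 387), (770, 382, 387), (780, 383, 387), (790, 383, 387), (820, 321, 322), (830, 317, 323), (840, 318, 323), (880, -604, -177), (890, -606, -185)]
0.02 [(640, -4, 1), (650, -6, 0), (660, -5, 0), (670, -6, 0), (680, -5, 33), (690, 25, 30), (700, 25, 31), (730, 363, 394), (740, 173, 366), (750, 238, 325), (760, 271, 324), (770, 317, 323), (780, 318, 399), (790, 319, 399), (880, -599, -178), (890, -602, -192)]
0 [ 0.574 -0.044  0.198] [0.099, -0.252, 0.021, -0.002, 0.003, -0.002]
5 [ 0.609 -0.044  0.154] [0.134, -0.252, 0.064, -0.001, 0.09, -0.002]
7 [ 0.637 -0.044  0.141] [0.162, -0.252, 0.078, -0.001, 0.125, -0.002]
```

```bash
python3 -m pendant '[[0,-0.005,0,0,0,0],[0,-0.015,0,0,0,0],[0.005,-0.03,0,0,0,0],[0.01,-0.05,0,0,0,0],[0.02,-0.075,0,0,0,0],[0.03,-0.1,0,0,0,0],[0.04,-0.125,0,0,0,0],[0.05,-0.15,0,0,0,0],[0.06,-0.175,0.005,0,0,0],[0.07,-0.2,0.01,0,0,0],[0.08,-0.22,0.015,0,0,0],[0.09,-0.235,0.02,0,0,0],[0.095,-0.246,0.021,0,0,0],[0.099,-0.251,0.021,0,0.003,-0.002],[0.099,-0.252,0.021,0,0.003,-0.002],[0.099,-0.252,0.021,0,0.003,-0.002]]'
python3 - <<'E'
from h import *
scoop_rows([(.50,-.044,.15,0),(.52,-.044,.125,2.5),(.54,-.044,.10,5),(.555,-.044,.09,6),(.57,-.044,.084,7)])
p,d,i=cam('wrist'); P=pts(d,i)
m=(P[...,2]>.04)&(P[...,2]<.2)&(P[...,0]>.43)&(P[...,0]<.6)
for t in(.48,.5):
  q=P[m&(abs(P[...,0]-t)<.004)];b=np.round(q[:,1]/.004).astype(int);print([(int(k*4),int(1000*np.median(q[b==k,2]))) for k in np.unique(b)])
E
```

```text
t: 6.7
tcp_pos: [0.5736, -0.045, 0.1977]
tool_rot: [-179.9, -0.0, -0.1]
ft_force: [0.2, -0.1, -3.2]
width: 0.148
0 [ 0.574 -0.044  0.198] [-0.0, -0.001, -0.0, -0.001, -0.001, -0.001]
2.5 [ 0.591 -0.044  0.176] [0.018, -0.001, 0.022, -0.001, 0.043, -0.001]
5 [ 0.609 -0.044  0.154] [0.035, -0.001, 0.043, -0.001, 0.087, -0.001]
6 [ 0.623 -0.044  0.145] [0.049, -0.001, 0.052, -0.001, 0.104, -0.001]
7 [ 0.637 -0.044  0.141] [0.063, -0.001, 0.057, -0.001, 0.122, -0.001]
[]
[(-140, 68), (-136, 69), (-132, 60)]
```

```bash
python3 -m pendant '[[0.004,-0.001,0.005,0,0.01,0],[0.01,-0.001,0.012,0,0.022,0],[0.018,-0.001,0.022,0,0.043,0],[0.027,-0.001,0.033,0,0.065,0],[0.035,-0.001,0.043,0,0.087,0],[0.042,-0.001,0.048,0,0.096,0],[0.049,-0.001,0.052,0,0.104,0],[0.056,-0.001,0.055,0,0.113,0],[0.061,-0.001,0.057,0,0.12,0],[0.063,-0.001,0.057,0,0.122,0],[0.063,-0.001,0.057,0,0.122,0],[0.063,-0.001,0.057,0,0.122,0]]'
python3 - <<'E'
from h import *
scoop_rows([(.57,-.044,.084,t) for t in(7,9,11,13,15,17,19,21,23,25)])
p,d,i=cam('scene');a=p[150:250,190:330]
save(cv2.resize(a,(700,500),interpolation=cv2.INTER_CUBIC),'s3')
E
```

```text
t: 8.25
tcp_pos: [0.6365, -0.044, 0.1409]
tool_rot: [-179.9, -7.0, -0.1]
ft_force: [0.4, -0.2, -2.6]
width: 0.15
7 [ 0.637 -0.044  0.141] [0.001, 0.0, 0.0, -0.001, -0.0, -0.001]
9 [ 0.635 -0.044  0.143] [-0.001, 0.0, -0.002, -0.001, 0.035, -0.001]
11 [ 0.633 -0.044  0.145] [-0.003, 0.0, -0.005, -0.001, 0.069, -0.001]
13 [ 0.631 -0.044  0.147] [-0.005, 0.0, -0.007, -0.001, 0.104, -0.001]
15 [ 0.629 -0.044  0.149] [-0.007, 0.0, -0.009, -0.001, 0.139, -0.001]
17 [ 0.626 -0.044  0.151] [-0.009, 0.0, -0.012, -0.001, 0.174, -0.001]
19 [ 0.624 -0.044  0.153] [-0.011, 0.0, -0.014, -0.001, 0.209, -0.001]
21 [ 0.621 -0.044  0.155] [-0.013, 0.0, -0.016, -0.001, 0.244, -0.001]
23 [ 0.619 -0.044  0.157] [-0.016, 0.0, -0.018, -0.001, 0.279, -0.001]
25 [ 0.616 -0.044  0.159] [-0.018, 0.0, -0.02, -0.001, 0.314, -0.001]
```

View pics/s3.png

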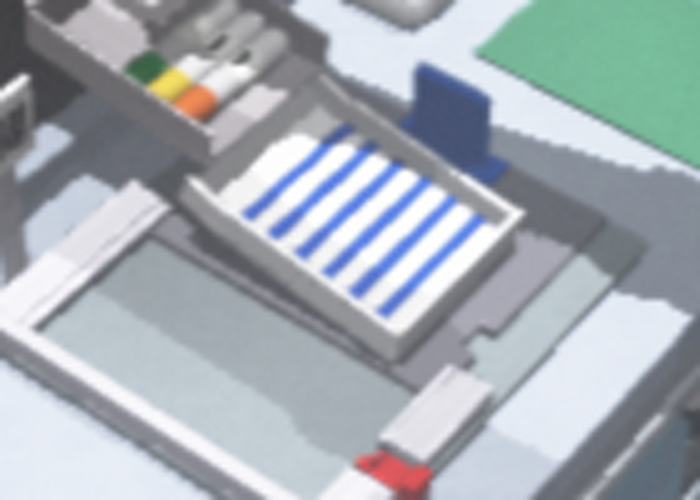

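The scoop lip (200,150) overhangs the ramp, lined up with its walls, and the tubes are still in the scoop. Tilting slowly.

```bash
python3 -m pendant '[[0,0,-0.001,0,0.018,0],[-0.001,0,-0.002,0,0.035,0],[-0.002,0,-0.003,0,0.045,0],[-0.002,0,-0.004,0,0.055,0],[-0.003,0,-0.005,0,0.069,0],[-0.003,0,-0.005,0,0.078,0],[-0.004,0,-0.006,0,0.086,0],[-0.005,0,-0.007,0,0.095,0],[-0.005,0,-0.007,0,0.104,0],[-0.005,0,-0.007,0,0.112,0],[-0.006,0,-0.008,0,0.121,0],[-0.006,0,-0.008,0,0.13,0],[-0.007,0,-0.009,0,0.139,0],[-0.007,0,-0.009,0,0.139,0],[-0.007,0,-0.009,0,0.139,0],[-0.007,0,-0.009,0,0.139,0],[-0.007,0,-0.009,0,0.139,0]]'
python3 - <<'E'
from h import *
p,d,i=cam('scene');a=p[150:250,190:330]
save(cv2.resize(a,(700,500),interpolation=cv2.INTER_CUBIC),'s4')
E
```

```text
t: 10.42
tcp_pos: [0.6285, -0.044, 0.1489]
tool_rot: [-179.9, -15.0, -0.1]
ft_force: [0.3, 0.2, -2.9]
width: 0.154
```

View pics/s4.png

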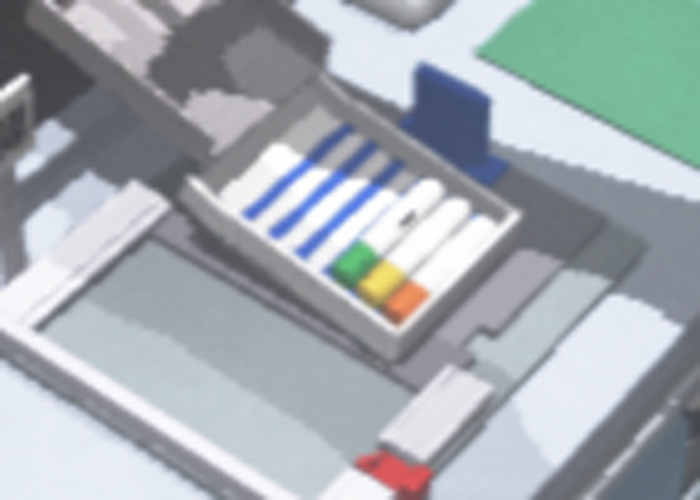

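All three tubes lie in the three lowest grooves (caps at 352,260 / 380,283 / 405,300) and the scoop is empty. Returning it to the mat.

```bash
python3 - <<'E'
from h import *
scoop_rows([(.57,-.044,.10,12),(.565,-.044,.12,8),(.54,-.044,.135,4),(.50,-.044,.15,0)])
E
```

```text
12 [ 0.632 -0.044  0.162] [0.007, -0.0, -0.012, -0.001, -0.052, -0.001]
8 [ 0.631 -0.044  0.178] [0.01, -0.0, -0.027, -0.001, -0.122, -0.001]
4 [ 0.61  -0.044  0.188] [-0.008, -0.0, -0.043, -0.001, -0.192, -0.001]
0 [ 0.574 -0.044  0.198] [-0.04, -0.0, -0.062, -0.001, -0.262, -0.001]
```

```bash
python3 -m pendant '[[0.003,0,-0.006,0,-0.025,0],[0.007,0,-0.012,0,-0.052,0],[0.01,0,-0.027,0,-0.122,0],[0.001,0,-0.035,0,-0.155,0],[-0.008,0,-0.043,0,-0.192,0],[-0.024,0,-0.052,0,-0.23,0],[-0.04,0,-0.062,0,-0.262,0],[-0.04,0,-0.062,0,-0.262,0],[-0.04,0,-0.062,0,-0.262,0]]' && python3 -m pendant '[[-0.01,0.02,0,0,0,0],[-0.02,0.05,0,0,0,0],[-0.03,0.08,0,0,0,0],[-0.045,0.11,0,0,0,0],[-0.06,0.14,0,0,0,0],[-0.075,0.17,0,0,0,0],[-0.085,0.2,0,0,0,0],[-0.095,0.225,0,0,0,0],[-0.1,0.24,0.01,0,0,0],[-0.1,0.25,0.02,0,0,0],[-0.1,0.251,0.05,0,0,0],[-0.1,0.251,0.08,0,0,0],[-0.1,0.251,0.1,0,0,0],[-0.1,0.251,0.115,0,0,0],[-0.1,0.251,0.125,0,0,0],[-0.1,0.251,0.132,0,0,0],[-0.1,0.251,0.132,0,0,0]]'
```

```text
t: 11.6
tcp_pos: [0.5742, -0.044, 0.1985]
tool_rot: [-179.9, -0.0, -0.1]
ft_force: [-0.4, -0.6, -2.3]
width: 0.149
t: 13.72
tcp_pos: [0.474, -0.2947, 0.066]
tool_rot: [-179.9, -0.0, -0.1]
ft_force: [-0.2, -0.8, -1.9]
width: 0.149
```

```bash
python3 -m pendant '[[0,0,0.002,0,0,0],[0,0,0.004,0,0,0],[0,0,0.006,0,0,0],[0,0,0.007,0,0,0],[0,0,0.0075,0,0,0],[0,0,0.0075,0,0,0]]' && python3 -m pendant '[[0,0,0,0,0,0],[0,0,0,0,0,0],[0,0,0,0,0,0],[0,0,0,0,0,0],[0,0,0,0,0,0],[0,0,0,0,0,0]]' 1 && python3 -m pendant '[[0,0,-0.03,0,0,0],[0,0,-0.08,0,0,0],[0,0,-0.13,0,0,0],[0,0,-0.17,0,0,0],[0,0,-0.17,0,0,0]]'
python3 - <<'E'
from h import *
p,d,i=cam('top');P=pts(d,i);h=cv2.cvtColor(p,cv2.COLOR_RGB2HSV);H,S=h[...,0],h[...,1]
for nm,a,b in(('g',45,90),('y',22,34),('o',6,18)):
    m=(H>a)&(H<b)&(S>120)&(P[...,2]>.015)&(P[...,2]<.07)&(P[...,0]>.4)&(abs(P[...,1])<.12);q=P[m];print(nm,m.sum(),np.median(q,0).round(4),q.max(0))
p,d,i=cam('wrist');P=pts(d,i);h=cv2.cvtColor(p,cv2.COLOR_RGB2HSV);H,S=h[...,0],h[...,1]
B=(H>105)&(H<125)&(S>150)
q=P[B&(P[...,2]>.06)&(P[...,2]<.1)&(P[...,1]<-.2)];print('handle',q.min(0),q.max(0),np.polyfit(q[:,0],q[:,1:],1))
q=P[B&(P[...,2]>.06)&(P[...,2]<.1)&(P[...,1]>-.2)];print('tab',q.min(0),q.max(0))
togo([.512,-.135,.20],R.from_euler('xyz',[180,0,0],degrees=True))
E
```

```text
t: 14.48
tcp_pos: [0.474, -0.2944, 0.0589]
tool_rot: [-179.9, -0.0, -0.0]
ft_force: [-1.9, 2.9, 5.9]
width: 0.153
t: 15.22
tcp_pos: [0.474, -0.2944, 0.0588]
tool_rot: [-179.9, -0.0, -0.0]
ft_force: [0.0, 0.9, 1.0]
width: 1.001
t: 15.85
tcp_pos: [0.4759, -0.2957, 0.2325]
tool_rot: [179.9, -0.4, -0.1]
ft_force: [-0.4, -0.1, -0.9]
width: 1.0
g 38 [ 0.4838 -0.0135  0.0489] [ 0.49214955 -0.00513231  0.05228297]
y 40 [ 0.4687 -0.0133  0.0455] [ 0.47608872 -0.00500637  0.05259368]
o 42 [ 0.4498 -0.013   0.0424] [ 0.45695746 -0.00472663  0.04821703]
handle [ 0.44322723 -0.30045482  0.0641693 ] [ 0.54063719 -0.28708236  0.0863474 ] [[ 0.0006969  -0.01495697]
 [-0.29405521  0.09106875]]
tab [ 0.49003904 -0.14304692  0.06000253] [ 0.53736803 -0.13196003  0.07094775]
shift [ 0.0381 -0.1596  0.029 ] turn [-0.0014 -0.0004 -0.0008]
```

```bash
python3 -m pendant '[[0.01,-0.04,0,0,0,0],[0.02,-0.08,0,0,0,0],[0.03,-0.11,0,0,0,0],[0.0376,-0.1207,0.04,0,0,0],[0.0376,-0.1207,0.09,0,0,0],[0.0376,-0.1207,0.14,0,0,0],[0.0376,-0.1207,0.18,0,0,0],[0.0376,-0.1207,0.194,0,0,0],[0.0376,-0.1207,0.194,0,0,0]]' 0 && python3 -m pendant '[[0,-0.004,0,0,0,0],[0,-0.008,0,0,0,0],[0,-0.012,0,0,0,0],[0,-0.016,0,0,0,0],[0,-0.019,0,0,0,0],[0,-0.022,0,0,0,0],[0,-0.026,0,0,0,0],[0,-0.03,0,0,0,0],[0,-0.034,0,0,0,0],[0,-0.038,0,0,0,0],[0,-0.042,0,0,0,0],[0,-0.042,0,0,0,0]]'
```

```text
t: 17.08
tcp_pos: [0.5107, -0.1733, 0.034]
tool_rot: [-179.9, 0.1, -0.0]
ft_force: [-0.3, -0.2, 0.4]
width: 0.002
t: 18.58
tcp_pos: [0.511, -0.1317, 0.0344]
tool_rot: [-179.9, 0.1, -0.1]
ft_force: [-0.5, -3.2, 3.0]
width: 0.002
```

```bash
python3 -m pendant '[[0,-0.004,0,0,0,0],[0,-0.008,0,0,0,0],[0,-0.012,0,0,0,0],[0,-0.016,0,0,0,0],[0,-0.02,0,0,0,0],[0,-0.024,0,0,0,0],[0,-0.028,0,0,0,0],[0,-0.032,0,0,0,0],[0,-0.036,0,0,0,0],[0,-0.04,0,0,0,0],[0,-0.04,0,0,0,0]]'
python3 - <<'E'
from h import *
p,d,i=cam('scene');P=pts(d,i);h=cv2.cvtColor(p,cv2.COLOR_RGB2HSV);H,S=h[...,0],h[...,1]
B=(H>105)&(H<125)&(S>150)
q=P[B&(P[...,2]>.062)&(P[...,2]<.1)&(P[...,1]>-.2)];print('tab',q.min(0),q.max(0),np.median(q,0))
for nm,a,b in(('g',45,90),('y',22,34),('o',6,18)):
    m=(H>a)&(H<b)&(S>120)&(P[...,2]>.015)&(P[...,2]<.07)&(P[...,0]>.4)&(abs(P[...,1])<.2);q=P[m];print(nm,m.sum(),np.median(q,0).round(4))
E
```

```text
t: 19.95
tcp_pos: [0.5149, -0.0937, 0.0357]
tool_rot: [180.0, -0.3, -0.1]
ft_force: [7.5, -8.9, 1.6]
width: -0.0
tab [ 0.49340216 -0.0780323   0.06942956] [ 0.53438895 -0.07034665  0.07268026] [ 0.49627354 -0.07457194  0.07132654]
g 19 [0.4813 0.0468 0.0493]
y 35 [0.4629 0.0478 0.0458]
o 34 [0.4476 0.0493 0.0424]
```

```bash
python3 -m pendant '[[-0.002,-0.004,0,0,0,0],[-0.003,-0.008,0,0,0,0],[-0.003,-0.012,0,0,0,0],[-0.003,-0.016,0,0,0,0],[-0.003,-0.02,0,0,0,0],[-0.003,-0.024,0,0,0,0],[-0.003,-0.028,0,0,0,0],[-0.003,-0.031,0,0,0,0],[-0.003,-0.034,0,0,0,0],[-0.003,-0.034,0,0,0,0]]'
python3 -m pendant '[[0,-0.002,0,0,0,0],[0,-0.004,0,0,0,0],[0,-0.004,0,0,0,0]]'
python3 -m pendant '[[0,-0.002,0,0,0,0],[0,-0.003,0,0,0,0],[0,-0.003,0,0,0,0]]'
```

```text
t: 21.25
tcp_pos: [0.5119, -0.0598, 0.0354]
tool_rot: [180.0, -0.3, -0.2]
ft_force: [1.3, -6.3, -0.4]
width: 0.002
t: 21.62
tcp_pos: [0.5122, -0.0555, 0.0354]
tool_rot: [180.0, -0.4, -0.1]
ft_force: [1.5, -4.6, -0.4]
width: -0.003
t: 22.0
tcp_pos: [0.513, -0.0549, 0.0357]
tool_rot: [179.8, -0.5, -0.3]
ft_force: [2.4, -11.6, 1.5]
width: -0.001
```

```bash
python3 -m pendant '[[0,-0.002,0,0,0,0],[0,-0.005,0,0,0,0],[0,-0.008,0,0,0,0],[0,-0.008,0,0,0,0]]'
python3 - <<'E'
from h import *
p,d,i=cam('scene');P=pts(d,i);h=cv2.cvtColor(p,cv2.COLOR_RGB2HSV);H,S=h[...,0],h[...,1]
m=((H<6)|(H>174))&(S>150)&(P[...,0]<.45)&(P[...,2]<.06)&(P[...,2]>0);q=P[m];print('catch',m.sum(),np.median(q,0),q.min(0),q.max(0))
Z=np.load('/tmp/scene.npz');p0,P0=Z['p'],Z['P'];h=cv2.cvtColor(p0,cv2.COLOR_RGB2HSV);m=((h[...,0]<6)|(h[...,0]>174))&(h[...,1]>150)&(P0[...,0]<.45)&(P0[...,2]<.06)&(P0[...,2]>0);q=P0[m];print('before',m.sum(),np.median(q,0),q.min(0),q.max(0))
save(cv2.resize(p[150:260,160:330],(765,495),interpolation=cv2.INTER_CUBIC),'s5')
E
```

```text
t: 22.5
tcp_pos: [0.513, -0.0547, 0.0363]
tool_rot: [179.4, -0.5, -0.6]
ft_force: [0.5, -25.3, 5.8]
width: -0.003
catch 26 [0.39458615 0.06687524 0.01907194] [0.3801648  0.06115374 0.01553517] [0.40455956 0.07176929 0.02768265]
before 18 [0.39455931 0.06733668 0.01970544] [0.38109585 0.06248241 0.01546374] [0.40321509 0.07196539 0.02819051]
```

View pics/s5.png

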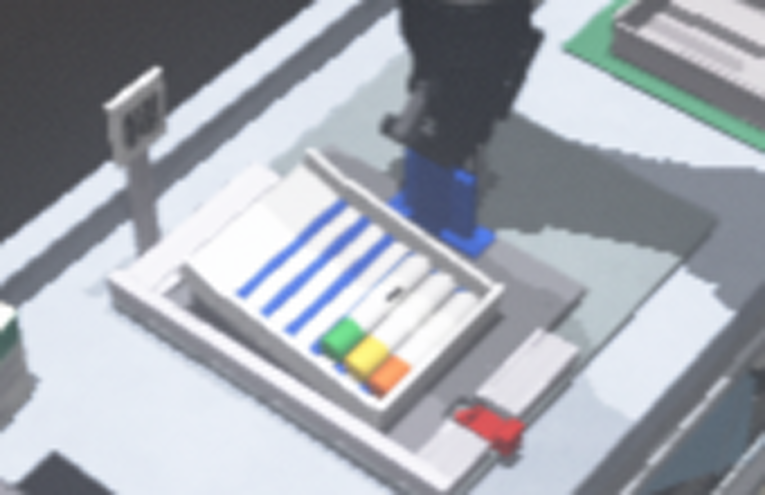

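The cassette rests against the end stop (25 N, no movement). The red catch (490,430) is back at its starting position and the tubes are in their grooves. Backing off and heading for the scanner, with a fresh look since it may have been knocked.

```bash
python3 -m pendant '[[0,0.005,0,0,0,0],[0,0.015,0,0,0,0],[0,0.03,-0.02,0,0,0],[0,0.03,-0.07,0,0,0],[0,0.03,-0.12,0,0,0],[0,0.03,-0.18,0,0,0],[0,0.0,-0.2,0,0,0],[0,-0.05,-0.21,0,0,0],[0,-0.1,-0.21,0,0,0],[-0.01,-0.15,-0.21,0,0,0],[-0.015,-0.2,-0.21,0,0,0],[-0.02,-0.25,-0.21,0,0,0],[-0.02,-0.3,-0.21,0,0,0],[-0.02,-0.34,-0.21,0,0,0],[-0.02,-0.34,-0.21,0,0,0]]' 1
python3 - <<'E'
from h import *
p,d,i=cam('wrist');P=pts(d,i);np.savez('/tmp/w6',p=p,P=P);save(cv2.resize(p,(640,480)),'w6')
h=cv2.cvtColor(p,cv2.COLOR_RGB2HSV);H,S,V=h[...,0],h[...,1],h[...,2]
m=(P[...,2]>.036)&(P[...,2]<.06)&(P[...,1]>.2)&(P[...,1]<.4)&(P[...,0]>.38)&(P[...,0]<.62)
k,l,st,c=cv2.connectedComponentsWithStats(m.astype(np.uint8))
for j in range(1,k):
    if st[j,4]<60: continue
    q=P[l==j];r=cv2.minAreaRect((q[:,:2]*1000).astype(np.float32));print('comp',st[j,4],r,q.min(0),q.max(0))
m=(V<50)&(P[...,2]<.01)&(P[...,2]>-.01)&(P[...,0]<.62)&(P[...,1]>.15)&(P[...,0]>.4);q=P[m];print('mat',q.min(0),q.max(0))
p,d,i=cam('top');P=pts(d,i);h=cv2.cvtColor(p,cv2.COLOR_RGB2HSV);H,S=h[...,0],h[...,1]
q=P[(H>105)&(H<125)&(S>150)&(P[...,2]>.055)&(P[...,2]<.1)&(P[...,1]>-.2)&(P[...,1]<.1)];print('tab',len(q),q.min(0),q.max(0))
E
```

```text
t: 24.42
tcp_pos: [0.4925, 0.2931, 0.242]
tool_rot: [179.5, -0.3, -0.2]
ft_force: [0.7, 0.1, -0.1]
width: 1.006
comp 136 ((617.3108520507812, 229.28451538085938), (35.387359619140625, 5.254601955413818), 89.9336166381836) [0.6147015 0.2115878 0.0363573] [0.61995864 0.24697545 0.05998141]
comp 3890 ((511.7821350097656, 288.0688781738281), (129.21868896484375, 39.9677734375), 3.963487386703491) [0.44733528 0.2687373  0.03617761] [0.57658071 0.31139835 0.05041705]
mat [ 0.41496457  0.22327347 -0.00202725] [0.58162746 0.57933364 0.00547019]
tab 69 [ 0.48979988 -0.04126703  0.06494286] [ 0.53592464 -0.03271604  0.07307867]
```

View pics/w6.png

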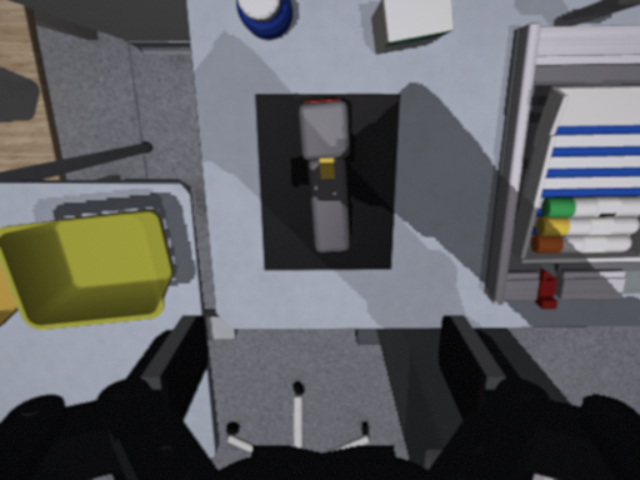

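The scanner (330,175) lies head-away on the black mat at about 4° yaw. The docked cassette is also in view with its tubes in the grooves, tab at y=-0.037.

```bash
python3 - <<'E'
from h import *
togo([.5018,.2874,.0075],R.from_euler('z',4,degrees=True)*D(0))
E
```

```text
shift [ 0.0062 -0.0016  0.2345] turn [ 0.0111 -0.0063 -0.079 ]
```

```bash
python3 -m pendant '[[0.002,0.001,0.05,0.011,-0.006,-0.04],[0.004,0.001,0.1,0.011,-0.006,-0.079],[0.006,0,0.15,0.011,-0.006,-0.079],[0.006,-0.001,0.19,0.011,-0.006,-0.079],[0.006,-0.0015,0.22,0.011,-0.006,-0.079],[0.006,-0.0015,0.2345,0.011,-0.006,-0.079],[0.006,-0.0015,0.2345,0.011,-0.006,-0.079]]' && python3 -m pendant '[[0,0,0,0,0,0],[0,0,0,0,0,0],[0,0,0,0,0,0],[0,0,0,0,0,0],[0,0,0,0,0,0],[0,0,0,0,0,0]]' 0
python3 -m pendant '[[0,0,-0.01,0,0,0],[0,0,-0.03,0,0,0],[0,0,-0.06,0,0,0],[0,0,-0.1,0,0,0],[0,0,-0.14,0,0,0],[0,0,-0.16,0,0,0],[0,0,-0.16,0,0,0]]'
python3 - <<'E'
from h import *
p,d,i=cam('wrist');P=pts(d,i)
t,r=tool();q=P.reshape(-1,3);L=r.inv().apply(q-t)
m=(L[:,0]>-.07)&(L[:,0]<.1)&(abs(L[:,1])<.03)&(L[:,2]>-.05)&(L[:,2]<-.035)
print(t,m.sum(),cv2.minAreaRect((q[m][:,:2]*1000).astype(np.float32)),q[m].max(0))
s=q[m&(L[:,0]>.035)];print('head',s.min(0),s.max(0),np.polyfit(s[:,0],s[:,2],1))
g=np.array([.632,.088,.125])
T=D(0);togo(g-[.10+.076,0,0]+T.apply([0,0,.019]),T)
E
```

```text
t: 25.4
tcp_pos: [0.5013, 0.2864, 0.0071]
tool_rot: [179.9, 0.1, 3.9]
ft_force: [-0.0, 1.0, 0.6]
width: 0.995
t: 26.15
tcp_pos: [0.502, 0.2868, 0.0081]
tool_rot: [180.0, -0.0, 3.9]
ft_force: [-0.5, -0.8, 5.8]
width: 0.364
t: 27.02
tcp_pos: [0.5028, 0.2876, 0.1708]
tool_rot: [-179.9, -0.3, 3.9]
ft_force: [-0.1, -0.6, -2.7]
width: 0.37
[0.50200769 0.28693143 0.16909522] 26194 ((524.809814453125, 290.91351318359375), (107.32634735107422, 58.318382263183594), 14.215341567993164) [0.57800642 0.31763949 0.21910125]
head [0.53576011 0.27038447 0.20425119] [0.57800642 0.3125516  0.21325356] [-0.03117043  0.22779512]
shift [-0.0597  0.1953  0.0629] turn [-0.0003 -0.0021  0.0689]
```

```bash
python3 -m pendant '[[-0.015,0.01,0,0,0,0.02],[-0.03,0.03,0,0,0,0.04],[-0.045,0.06,0,0,0,0.069],[-0.055,0.1,0,0,0,0.069],[-0.06,0.14,0,0,0,0.069],[-0.06,0.17,0.02,0,0,0.069],[-0.06,0.19,0.045,0,0,0.069],[-0.06,0.196,0.06,0,0,0.069],[-0.06,0.196,0.063,0,0,0.069],[-0.06,0.196,0.063,0,0,0.069],[-0.06,0.196,0.063,0,0,0.069]]'
python3 - <<'E'
from h import *
p,d,i=cam('scene');P=pts(d,i);save(cv2.resize(p[110:230,130:300],(765,540),interpolation=cv2.INTER_CUBIC),'s7')
m=(P[...,0]>.615)&(P[...,0]<.65)&(P[...,1]>.04)&(P[...,1]<.13)&(P[...,2]>.102)&(P[...,2]<.16);q=P[m];print('panel',len(q),q.min(0),q.max(0))
p,d,i=cam('wrist');P=pts(d,i);t,r=tool();q=P.reshape(-1,3);L=r.inv().apply(q-t)
m=(L[:,0]>.02)&(L[:,0]<.1)&(abs(L[:,1])<.03)&(L[:,2]>-.055)&(L[:,2]<-.03);s=q[m];print('head',t,s.min(0),s.max(0))
m=(q[:,0]>.6)&(q[:,0]<.65)&(q[:,1]>.04)&(q[:,1]<.13)&(q[:,2]>.105)&(q[:,2]<.16);s=q[m];print('panel w',m.sum(),s.min(0),s.max(0))
E
```

```text
t: 28.45
tcp_pos: [0.4563, 0.0884, 0.1066]
tool_rot: [-179.9, -0.2, 0.1]
ft_force: [0.3, -0.2, -0.8]
width: 0.369
panel 198 [0.62910073 0.06553511 0.10204529] [0.63712834 0.10810764 0.15427087]
head [0.45616627 0.0879894  0.10651742] [0.47604293 0.06844633 0.13676346] [0.53084537 0.10873568 0.14924752]Traceback (most recent call last):
  File "<stdin>", line 6, in <module>
    return umr_minimum(a, axis, None, out, keepdims, initial, where)
ValueError: zero-size array to reduction operation minimum which has no identity
```

View pics/s7.png

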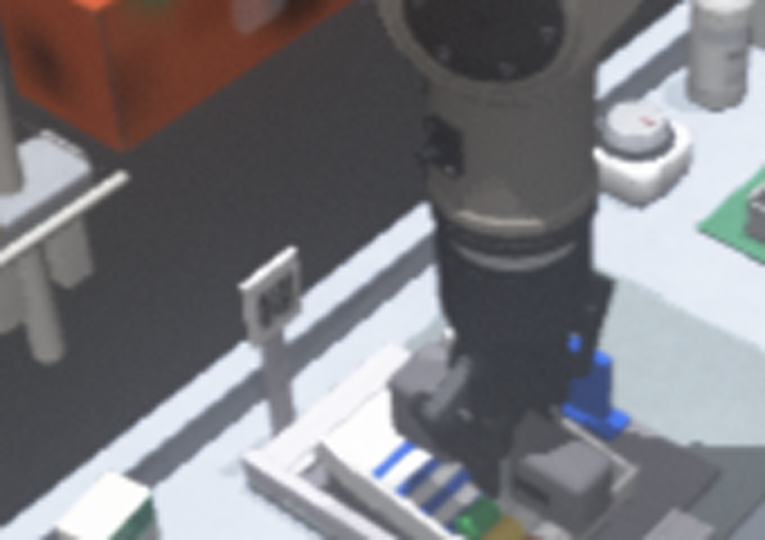

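The scanner (410,390) faces the panel (270,295). Its head is at y 0.0886, z ≈0.126, and the panel centre is at y 0.087, z 0.126. Holding still.

```bash
python3 -m pendant '[[0,0,0,0,0,0],[0,0,0,0,0,0],[0,0,0,0,0,0],[0,0,0,0,0,0],[0,0,0,0,0,0],[0,0,0,0,0,0],[0,0,0,0,0,0],[0,0,0,0,0,0],[0,0,0,0,0,0],[0,0,0,0,0,0],[0,0,0,0,0,0],[0,0,0,0,0,0],[0,0,0,0,0,0],[0,0,0,0,0,0],[0,0,0,0,0,0],[0,0,0,0,0,0]]' && python3 -m pendant '[[0,0,-0.02,0,0,0],[0.01,-0.02,-0.05,0,0,0],[0.02,-0.06,-0.06,0,0,0],[0.03,-0.1,-0.06,0,0,0],[0.035,-0.14,-0.06,0,0,0],[0.037,-0.17,-0.06,0,0,0],[0.037,-0.19,-0.055,0,0,0],[0.037,-0.2,-0.03,0,0,0],[0.037,-0.2,0.02,0,0,0],[0.037,-0.2,0.06,0,0,0],[0.037,-0.2,0.08,0,0,0],[0.037,-0.2,0.09,0,0,0],[0.037,-0.2,0.09,0,0,0]]'
```

```text
t: 30.55
tcp_pos: [0.4562, 0.088, 0.1065]
tool_rot: [-180.0, -0.2, 0.0]
ft_force: [-0.5, 0.3, -2.0]
width: 0.37
t: 32.17
tcp_pos: [0.4937, 0.2882, 0.0171]
tool_rot: [-179.9, -0.2, 0.0]
ft_force: [0.4, -0.4, -1.3]
width: 0.367
```

Lowering the last 9 mm, releasing, retreating and checking.

```bash
python3 -m pendant '[[0,0,0.004,0,0,0],[0,0,0.007,0,0,0],[0,0,0.009,0,0,0],[0,0,0.0095,0,0,0],[0,0,0.0095,0,0,0]]' && python3 -m pendant '[[0,0,0,0,0,0],[0,0,0,0,0,0],[0,0,0,0,0,0],[0,0,0,0,0,0],[0,0,0,0,0,0],[0,0,0,0,0,0]]' 1 && python3 -m pendant '[[0,0,-0.03,0,0,0],[0,0,-0.08,0,0,0],[0,0,-0.13,0,0,0],[0,0,-0.18,0,0,0],[-0.03,-0.03,-0.22,0,0,0],[-0.06,-0.06,-0.25,0,0,0],[-0.06,-0.06,-0.25,0,0,0],[-0.06,-0.06,-0.25,0,0,0]]'
python3 - <<'E'
from h import *
p,d,i=cam('top');P=pts(d,i);h=cv2.cvtColor(p,cv2.COLOR_RGB2HSV);H,S=h[...,0],h[...,1]
save(cv2.resize(p[130:260,90:410],(800,325),interpolation=cv2.INTER_CUBIC),'t8')
B=(H>105)&(H<125)&(S>150)
for n,m in dict(tab=B&(P[...,2]>.055)&(P[...,1]>-.2)&(P[...,1]<.1),handle=B&(P[...,2]>.075)&(P[...,1]<-.2),catch=((H<6)|(H>174))&(S>150)&(P[...,0]<.45)&(P[...,1]<.15),g=(H>45)&(H<90)&(S>120)&(P[...,2]>.015)&(abs(P[...,1])<.15),y=(H>22)&(H<34)&(S>130)&(P[...,2]>.015)&(abs(P[...,1])<.15),o=(H>6)&(H<18)&(S>150)&(P[...,2]>.015)&(abs(P[...,1])<.15)).items():
    q=P[m&(P[...,2]<.1)&(P[...,0]>.35)&(P[...,0]<.6)];print(n,np.median(q,0).round(4),q.min(0).round(3),q.max(0).round(3))
w,d,i=cam('wrist');P=pts(d,i);m=(P[...,2]>.036)&(P[...,2]<.06)&(P[...,1]>.2)&(P[...,1]<.36)&(P[...,0]>.38)&(P[...,0]<.585)
q=P[m];print('scanner',cv2.minAreaRect((q[:,:2]*1000).astype(np.float32)),q.max(0))
E
```

```text
t: 32.8
tcp_pos: [0.4939, 0.2883, 0.0081]
tool_rot: [-179.9, -0.2, 0.0]
ft_force: [-0.6, -1.5, 4.4]
width: 0.363
t: 33.55
tcp_pos: [0.4939, 0.2883, 0.0081]
tool_rot: [-179.9, -0.2, 0.0]
ft_force: [-0.7, -0.2, 0.5]
width: 0.997
t: 34.55
tcp_pos: [0.433, 0.3473, 0.2575]
tool_rot: [-180.0, -0.2, 0.0]
ft_force: [-0.1, -0.6, -0.7]
width: 1.002
tab [ 0.514 -0.038  0.07 ] [ 0.49  -0.041  0.064] [ 0.536 -0.033  0.074]
handle [ 0.4911 -0.2921  0.0841] [ 0.443 -0.299  0.075] [ 0.539 -0.287  0.088]
catch [0.3948 0.0671 0.0192] [0.381 0.06  0.005] [0.411 0.076 0.028]
g [0.4862 0.0863 0.0487] [0.479 0.079 0.045] [0.493 0.094 0.052]
y [0.4687 0.0857 0.0458] [0.463 0.079 0.038] [0.477 0.094 0.051]
o [0.451 0.087 0.043] [0.444 0.08  0.038] [0.458 0.094 0.047]
scanner ((503.5182189941406, 288.4545593261719), (129.13922119140625, 40.321937561035156), 0.12487274408340454) [0.56805813 0.30872424 0.05061655]
```

View pics/t8.png

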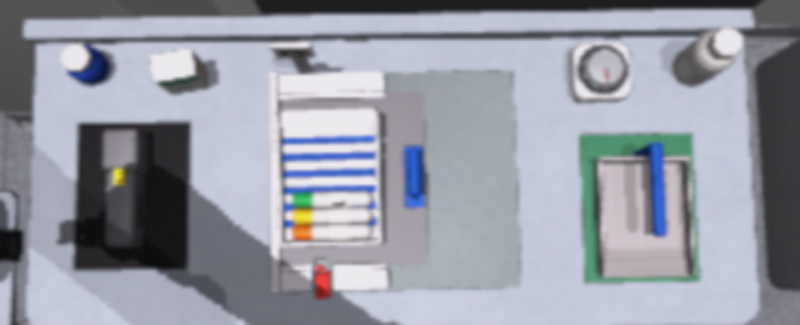

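The view shows what the task asks for: the cassette docked with three tubes in grooves (303,200–232), the scoop on the green mat (645,215), the scanner on the black mat (125,195), and the bystanders in place.

```bash
python3 -c "
from station import hand_in; print(hand_in())"
```

```text
the job is handed in; nothing more can be done
None
```

I handed the job in at about 35 s of robot time; every step of the task was carried out, and hand-in gives no verdict.

- **Pour:** There were three tubes in the scoop (green, yellow, orange). All three rolled into the three lowest grooves of the drawn-out cassette. I then put the scoop back on the green mat.
- **Docking:** I pushed the cassette home until it stopped moving at about 25 N. I judged the click by the camera: the red catch is back at its starting position, within about 1 mm.
- **Scan:** I held the scanner about 10 cm from the label for 2 s, with the head within about 2 mm of the label's centre in y and z. The scanner's forward pitch came out about 1.8° in one measurement, within tolerance. After that I laid it back on the black mat.

**Last checks, after retreating:**
- The cassette tab is at y ≈ -0.037 m, matching the home position I worked out from the dock deck.
- The tubes sit in separate grooves, about 18 mm apart.
- The scoop is level, with its handle top at 84 mm and its grip point about 3 mm from the mat centre.
- The scanner is flat, with its grip point about 5 mm from the mat centre.
- The bystanders look unmoved in the final picture; I did not measure them again.

No check failed. The scene and wrist cameras differed by 3–4 mm on the tab's position, which did not matter for pushing it to the stop. I saw no sign of the scoop or scanner being knocked aside.

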